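Cover the young cheese, then open the safety-capped sanitiser

TASK

Before the sanitiser is opened, cover the young cheese: set the blue lid squarely on the white ripening box, fully home and let go of, without dropping it. Then open the tall sanitiser bottle standing in the steel caddy: press its red push-and-turn safety cap down, twist it counterclockwise until it comes free and lift it off, leaving the bottle standing in its pocket. Finish while still holding the cap level in the gripper, its lower edge about 6 cm straight above the open mouth so that drips fall back in, and leave everything else on the bench where it is.

Things in the scene. Friction and masses are not known exactly. Their poses are not given: they have to be found in the camera images.
- ripening_box: White open-topped ripening box, fixed, 200 mm long (its x) by 150 mm (y) by 90 mm high, walls and floor 5 mm: opening 190 x 140 mm. A young cheese lies inside. Origin: centre of its underside; z up. With the lid fully home, the lid's origin is 82 mm above this one, the long sides along each other (either way round).
- lid: Loose blue lift-off lid, 175 to 350 g, lying flat, right way up. From below: a solid panel 184 x 134 mm, 8 mm deep, that drops into the box opening (3 mm play each side); a plate 204 x 154 mm, 6 mm thick, that lies on the box rim; on top a bar handle 90 mm long (x), 16 mm wide (y), 34 mm tall, its top 48 mm above the origin. Origin: centre of the panel's underside; x is the long side, z up.
- lid_grip (a point): Where to grip the lid's handle: on its centre line, 10 mm below its top, 38 mm above the lid's origin, 24 mm above the plate. The handle is 16 mm thick along the lid's y.
- caddy: Steel spill caddy screwed to the bench, 89 mm (x) by 174 mm (y), 55 mm high, walls and floor 4 mm, with two square 81 mm pockets along its y (centres 42.5 mm from its origin). The sanitiser bottle stands in one, a low tub of tablets in the other; which is which varies. Origin: centre of its underside.
- bottle: White square sanitiser bottle with blue label and orange diamonds, 560 to 960 g, loose in its caddy pocket (1.5 mm play each side; the pocket keeps it from turning). Body 78 x 78 x 115 mm, sloped shoulder up to 135 mm, then a round neck 32 mm in diameter with its rim at 165 mm. Origin: centre of its underside; z up.
- bottle_mouth (a point): Centre of the bottle's mouth, at the rim of the neck, 165 mm above the bottle's origin; z up.
- cap: Red ribbed push-and-turn safety cap, 54 mm in diameter, 31 mm high, 52 g; round, so it can be gripped from above at any yaw. Origin: centre of its lower edge (while closed 18 mm below the bottle's rim, 12 mm above the top of the shoulder); z up. Three tabs inside it are locked in notches under lugs of the neck by a sprung liner; unpressed, it neither lifts nor turns more than a few degrees.
- cap_grip (a point): Where to grip the cap: on its axis, 10 mm below its top, 21 mm above its lower edge. Pressing down takes 4 N to start, plus 1 N per mm: at 3 mm (7 N) the tabs leave the notches, at 6.5 mm (10.5 N) it bottoms. Held down 4 to 6 mm, turn it counterclockwise seen from above: from 40 to 80 degrees of turn the tabs are free (aim for 60), a stop ends the turn. Then it lifts straight off.
- young_cheese: Pale young cheese lying loose in the box, 110 mm in diameter, 50 mm high. Origin: centre of its underside. Leave alone.
- tablet_tub: Low white square tub with a green lid in the caddy's other pocket, 78 x 78 mm, 92 mm high. Origin: centre of its underside. Leave alone.
- rind_brush: Wooden rind brush lying bristles down, 150 x 55 x 45 mm, long side its x. Origin: centre of its underside. Leave alone.
- wax_tub: Round white lidded tub with a purple band, 110 mm in diameter, 97 mm high. Origin: centre of its underside. Leave alone.
- funnel: Green funnel standing mouth down, 112 mm in diameter, 115 mm high. Origin: centre of its mouth on the bench. Leave alone.
- thermometer: White hand thermometer with a steel probe along its x, body 110 x 40 x 20 mm, probe 110 mm long. Origin: centre of the body's underside. Leave alone.
Not all that is in view belongs to the job. What is shaped like the bottle but pink or yellow is not meant.

How it is judged:
On the way, in this order (a step that is already met when the one before it is completed fails the run):
1. the lid is fully home on the ripening box and let go of (z of lid in the frame of ripening_box between 0.0795 and 0.085 m and horizontal distance between lid and ripening_box below 0.007 m and angle between the x axis of lid and the x axis of ripening_box, either way round below 0.06 rad and angle between lid's own z axis and vertical below 0.03 rad and contact force between the fingers and lid below 0.1 N and linear speed of lid below 0.02 m/s), for 0.2 s.
2. the cap has come free and is held lifted clear above the bottle (z of cap in the frame of bottle_mouth above 0.005 m and contact force between the fingers and cap above 0.5 N and contact force between cap and bottle below 0.05 N), for 0.2 s.
At the end, for the whole second after the job is handed in: Cap gripped, still, level (0.2 rad), off the bottle, its lower edge 25 to 110 mm above the rim and within 25 mm of the mouth's axis; bottle upright in its pocket (8 mm); lid home on the box (-2.5/+3 mm, 7 mm, 0.06 rad), at rest, not touched; all else where it was (12 to 20 mm) (all of step 1 and z of cap in the frame of bottle_mouth between 0.025 and 0.11 m and horizontal distance between cap and bottle_mouth below 0.025 m and angle between cap's own z axis and vertical below 0.2 rad and contact force between the fingers and cap above 0.5 N and contact force between cap and bottle below 0.05 N and linear speed of cap below 0.03 m/s and distance of bottle from where it was at the start of the episode below 0.008 m and angle between bottle's own z axis and vertical below 0.05 rad and linear speed of bottle below 0.02 m/s and distance of young_cheese from where it was at the start of the episode below 0.015 m and distance of tablet_tub from where it was at the start of the episode below 0.012 m and distance of each of rind_brush, wax_tub, funnel, thermometer from where it was at the start of the episode below 0.02 m); the arm keeps its last pose, push and grip.
It fails at once if the lid is dropped: it moves faster than 0.5 m/s without being held (contact force between the fingers and lid below 0.1 N and linear speed of lid above 0.5 m/s).
It fails at once if the bottle is pulled up out of its pocket (20 mm) or tipped (0.2 rad) (distance of bottle from where it was at the start of the episode above 0.02 m or angle between bottle's own z axis and vertical above 0.2 rad).
It fails at once if the cheese or the tablet tub is disturbed, or another thing on the bench (distance of young_cheese from where it was at the start of the episode above 0.015 m or distance of tablet_tub from where it was at the start of the episode above 0.012 m or distance of any of rind_brush, wax_tub, funnel, thermometer from where it was at the start of the episode above 0.02 m).
It also fails if it takes over 64 s, if anything falls off the work surface, if the arm or the gripper's body presses on something with over 40 N, if the wrist force passes 120 N, or if a joint passes its speed limit or range.

ROBOT

A 7-joint arm with a two-finger parallel gripper is mounted at the origin on the work surface. World frame = base frame: x ahead of the robot, y to its left, z up, the work surface at z = 0. Lengths are in m, angles in rad, forces in N, time in s.
With the tool pointing down it reaches from about 0.4 to 0.875 m from the base axis. Payload 19.3 kg.
Tool frame: the origin (TCP) lies midway between the tips of the shut fingers; the grasp point (between the pads) lies 19 mm behind it; z points along the fingers, y is the line along which they close (so a half turn about z gives the same grasp; the last joint's range is limited). The gripper opens to 85 mm and grips with 20 to 120 N. Pads are 22 mm wide; open, the fingers measure 114 mm over their backs; the gripper's body (76 mm by 85 mm) begins 54 mm behind the grasp point. The pads swing forward as they close: fully open they stand 13 mm farther back than shut.
Start: joints at [1.033, 0.521, -0.036, 1.599, 0.021, 1.021, -0.113], TCP at [0.282, -0.558, 0.231] pointing down, gripper open.
Joint ranges: [-2.91, 2.91], [-0.3, 2.13], [-1.5, 1.42], [0.17, 2.43], [-1.26, 4.41], [0.16, 1.93], [-2.52, 2.52]. Speed limits (rad/s): [1.89, 1.89, 2.39, 2.39, 3.01, 3.01, 3.01].

INTERFACE

Orientations are given as [roll, pitch, yaw] about the fixed x, y, z axes, in that order (R = Rz(yaw) Ry(pitch) Rx(roll)).
In Python, from workcell import * gives the robot as it stands. The module is installed in compiled form; this text tells all that it offers.
- The arm moves only by the tool play_rows, never from a script. Its argument "deltas" is a list of rows, each a list of 7 numbers: the shift along the tool's x, y, z in units of 500 mm (1.0 is 500 mm), then the turn, a rotation vector about the tool's x, y, z in units of 120 degrees (1.0 is 120 degrees), then the closure, from 0 (fully open) to 1 (shut). A call has 1 to 10 rows; each row is the pose to reach, as a shift and turn from the pose commanded when the call began, along the tool's axes at that moment; what a row does not reach only later rows make up. A row lasts 1/10 s, in which the tool goes at most 50 mm and 8.59 degrees, less where a joint would pass 70% of its speed; a pose out of reach is approached as far as the arm can. A call with a number of a shift or a turn outside -1 to 1 is refused whole. A call with a gripper value outside its range is refused whole. The fingers move at their own pace and stop on an object; "newtons" is the grip in N (left out, the last holds). Time passes only in rows, so rows that repeat a pose let the fingers close. It gives the time, the measured TCP pose, the force, the opening and the grip force at its end, in the units of the state.
- observe(): the state, without advancing time (a new reading comes with each control period).
- grab_frame(name): name is "scene" or "top" or "wrist"; returns the picture (384x512x3 uint8, red, green, blue); there is no depth.
- get_calibration(name): a dict with "fovy" (degrees; the focal length in pixels is half the picture's height over the tangent of half this angle, whatever the lens; pixels are square), "cx", "cy" (the principal point, pixels), "xyz" and "rotation" of the camera in the world. Camera axes: x right, y down, z forward; pixel columns grow to the right and rows downward; lengths in m; the calibration is good to about 2 mm. The wrist camera is an equidistant fisheye: a pixel r from the principal point sees the ray r / f radians off the axis. A picture is of the moment at which its call begins: read the wrist's pose just before it. get_calibration takes no time and is no camera call; for the wrist camera it gives the pose at the moment of the call.
- job_done(): hands the job in; it is judged then, once.
The state is a dict: "clock": time; "qpos": joint angles; "qd": joint speeds; "joint_efforts": joint torques, N m; "position": TCP position; "tool_rot": TCP orientation; "force": force on the tool from outside, world axes, zero at the start; "moment": the same for the moment, N m; "grip_width": finger opening in m; "finger_force": force on a finger pad.
Only numpy, scipy, OpenCV 4.12 (cv2) and the standard library are available. Lean on these libraries where they do the work, as an engineer would, in place of code of your own. Each camera call takes 0.05 s, during which the arm holds its last target. There are 200 camera calls.

## Working session

There is one attempt and no reset: what is moved stays moved. The work goes in short steps, Python scripts to look and compute and a tool call to move; the robot and the scene stay as the last step left them, time stands still between calls to the robot, and variables do not carry over. Pictures are saved under pics/ and viewed, at most 10 in all, crops included, and the job is handed in when it is done.

Besides the shell and the picture viewer there is one more tool, called after "Call:" in YAML: its name, and indented under it one key for each argument. play_rows: Moves the arm, as the interface text tells. Its arguments: {"type":"object","properties":{"deltas":{"type":"array"},"newtons":{"type":"number"}},"required":["deltas"]}

```bash
mkdir -p pics; python3 - <<'E'
from workcell import *
import cv2
print(observe())
for n in("scene","top","wrist"):
    print(n,get_calibration(n)); cv2.imwrite(f"pics/{n}0.png",grab_frame(n)[:,:,::-1])
E
```

```text
{'clock': 0.0, 'qpos': array([ 1.03279713,  0.52201178, -0.03628905,  1.59999008,  0.02123339,
        1.02110753, -0.11277832]), 'qd': array([-0.00023423, -0.00146008,  0.0015992 ,  0.00244036, -0.00013165,
       -0.00215096,  0.00216106]), 'joint_efforts': array([-1.54556139e-03, -9.27103615e+01,  1.97929166e+00, -3.69936132e+01,
        1.78805483e-02,  8.16103391e-03, -4.76094692e-05]), 'position': array([ 0.28161637, -0.55758687,  0.23073398]), 'tool_rot': array([-3.14046834e+00,  1.28206187e-04,  4.67794862e-01]), 'force': array([-0.1230208 ,  0.21240986, -0.44074023]), 'moment': array([-0.02144935, -0.0409005 , -0.00720291]), 'finger_force': 0.0, 'grip_width': 0.0855767080592446}
scene {'fovy': 45.87281924122517, 'cx': 254.22094625961995, 'cy': 195.55389233445774, 'xyz': array([ 1.54557054, -0.00758485,  0.97487927]), 'rotation': array([-2.26196099, -0.01279181,  1.59484036])}
top {'fovy': 42.30681958226633, 'cx': 247.16170937790065, 'cy': 191.9390084656095, 'xyz': array([ 0.21447853, -0.02067852,  2.0482153 ]), 'rotation': array([-2.99940259,  0.0143541 , -1.58700323])}
wrist {'fovy': 65.70646984690485, 'cx': 254.77076323108696, 'cy': 190.45367825014398, 'xyz': array([ 0.35680821, -0.51811111,  0.37375876]), 'rotation': array([ 2.80819352e+00,  1.25909048e-03, -1.10418284e+00])}
```

View pics/scene0.png

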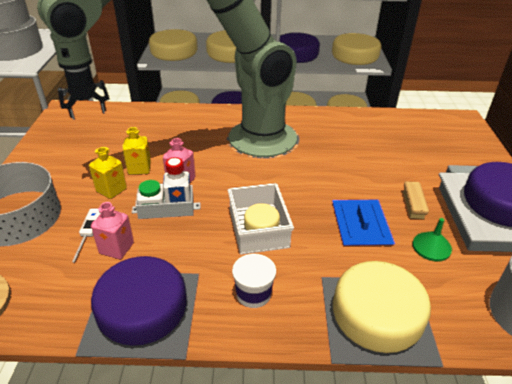

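View pics/top0.png

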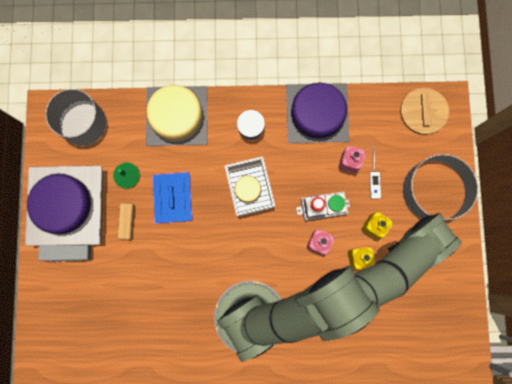

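The scene view shows the lid at about (362,222), the box at (260,217), and the caddy with its red cap at (175,165). In the top view the lid is at (172,198), the box at (250,187) and the cap at (318,205).

```bash
cat > h.py <<'E'
from workcell import *
import numpy as np, cv2
from scipy.spatial.transform import Rotation as R
def cal(n):
    c=get_calibration(n); c['f']=192/np.tan(np.radians(c['fovy'])/2); c['R']=R.from_euler('xyz',c['rotation']).as_matrix(); c['fish']=n=='wrist'; return c
def rays(c,uv):
    uv=np.atleast_2d(np.asarray(uv,float)); d=(uv-[c['cx'],c['cy']])/c['f']
    if c['fish']:
        r=np.linalg.norm(d,axis=1,keepdims=True)+1e-12; v=np.hstack([d/r*np.sin(r),np.cos(r)])
    else: v=np.hstack([d,np.ones((len(d),1))])
    return v@c['R'].T
def onplane(c,uv,z):
    v=rays(c,uv); return c['xyz']+v*((z-c['xyz'][2])/v[:,2])[:,None]
def hsv(im): return cv2.cvtColor(im,cv2.COLOR_RGB2HSV)
def mask(im,kind):
    h=hsv(im); H,S,V=cv2.split(h)
    m={'blue':(H>100)&(H<122)&(S>150)&(V>60),'red':((H<6)|(H>174))&(S>150)&(V>80),'white':(S<45)&(V>120)}[kind]
    return m.astype(np.uint8)
def blobs(m,amin=40):
    cs,_=cv2.findContours(m,cv2.RETR_EXTERNAL,cv2.CHAIN_APPROX_NONE)
    return sorted([k for k in cs if cv2.contourArea(k)>amin],key=cv2.contourArea,reverse=True)
def rect(c,k,z):
    p=onplane(c,k.reshape(-1,2),z)[:,:2].astype(np.float32); (cx,cy),(w,h),a=cv2.minAreaRect(p)
    if w<h: w,h,a=h,w,a+90
    return np.round([cx,cy,w,h,(a+90)%180-90],4)
def st():
    o=observe(); print('t',o['clock'],'pos',o['position'].round(4),'rpy',o['tool_rot'].round(4),'F',o['force'].round(2),'w',round(o['grip_width'],4)); return o
def togo(p,yaw):  # rows units: shift and turn (tool axes) to a tool-down pose with tool yaw
    o=observe(); A=R.from_euler('xyz',o['tool_rot']); B=R.from_euler('xyz',[np.pi,0,yaw])
    print('shift',(A.inv().apply(np.array(p)-o['position'])/.5).round(4),'turn',((A.inv()*B).as_rotvec()/np.radians(120)).round(4))
E
python3 - <<'E'
from h import *
for n in("top","scene"):
    im=cv2.cvtColor(cv2.imread(f"pics/{n}0.png"),cv2.COLOR_BGR2RGB); c=cal(n)
    for kind,z in(('blue',.014),('red',.182),('white',.09)):
        for k in blobs(mask(im,kind))[:6]:
            x,y,w,h=cv2.boundingRect(k); print(n,kind,(x,y,w,h),rect(c,k,z),onplane(c,k.reshape(-1,2),z).mean(0).round(3))
E
```

```text
top blue (154, 173, 37, 50) [0.4896 0.3165 0.196  0.1468 3.0926] [0.489 0.317 0.014]
top white (237, 39, 145, 103) [  0.9964  -0.2412   0.5193   0.4598 -46.2145] [ 0.961 -0.244  0.09 ]
top white (26, 167, 76, 94) [ 0.4251  0.7358  0.3731  0.2946 -0.0244] [0.439 0.733 0.09 ]
top white (174, 22, 62, 122) [ 0.9595  0.1715  0.5219  0.2519 -0.6774] [0.995 0.188 0.09 ]
top white (225, 157, 50, 59) [ 5.19900e-01 -7.10000e-03  2.10600e-01  1.55700e-01  1.30829e+01] [ 0.518 -0.007  0.09 ]
top white (134, 22, 40, 58) [1.0993 0.3844 0.253  0.1643 0.2875] [1.123 0.366 0.09 ]
top white (92, 61, 68, 40) [ 0.9725  0.4988  0.283   0.1642 86.2326] [0.987 0.49  0.09 ]
scene blue (333, 200, 61, 45) [0.495  0.3145 0.2031 0.1513 3.0547] [0.5   0.315 0.014]
scene blue (169, 187, 16, 15) [ 0.3858 -0.2826  0.0717  0.0463 12.1851] [ 0.386 -0.282  0.014]
scene red (165, 157, 20, 18) [ 0.4565 -0.2609  0.0864  0.0546 13.6497] [ 0.454 -0.262  0.182]
scene white (228, 184, 65, 70) [ 5.63800e-01 -1.50000e-03  2.79500e-01  1.61400e-01  1.12958e+01] [ 0.568 -0.006  0.09 ]
scene white (277, 0, 104, 42) [-1.1648  0.4004  0.7855  0.6324 -3.4931] [-1.196  0.363  0.09 ]
scene white (152, 0, 72, 33) [-1.1777 -0.4684  0.6233  0.368  13.4025] [-1.165 -0.476  0.09 ]
scene white (133, 171, 67, 47) [ 0.4782 -0.2941  0.2145  0.1932 12.5975] [ 0.498 -0.277  0.09 ]
scene white (440, 166, 72, 76) [ 0.4689  0.6453  0.3598  0.1365 -1.5347] [0.489 0.632 0.09 ]
scene white (397, 91, 96, 27) [-0.1791  0.7578  0.3971  0.2263 78.5452] [-0.174  0.756  0.09 ]
```

```bash
python3 - <<'E'
from h import *
st(); togo([.282,-.558,.36],.468); togo([.40,-.27,.36],.1)
E
```

```text
t 0.15 pos [ 0.2817 -0.5576  0.2308] rpy [-3.1407e+00  1.0000e-04  4.6770e-01] F [-0.76  0.7  -0.03] w 0.0853
shift [ 0.0003  0.0007 -0.2583] turn [-0.0004  0.     -0.0001]
shift [ 0.4706 -0.407  -0.258 ] turn [-4.000e-04  1.000e-04  1.756e-01]
```

Call:
play_rows:
  deltas:
    - [0,0,-0.1,0,0,0,0]
    - [0,0,-0.2,0,0,0,0]
    - [0.1,-0.08,-0.258,0,0,0.05,0]
    - [0.18,-0.15,-0.258,0,0,0.1,0]
    - [0.26,-0.22,-0.258,0,0,0.15,0]
    - [0.33,-0.28,-0.258,0,0,0.175,0]
    - [0.4,-0.34,-0.258,0,0,0.175,0]
    - [0.47,-0.407,-0.258,0,0,0.175,0]
    - [0.47,-0.407,-0.258,0,0,0.175,0]
    - [0.47,-0.407,-0.258,0,0,0.175,0]

```text
clock: 1.15
position: [0.4008, -0.2679, 0.3605]
tool_rot: [-3.141, -0.001, 0.105]
force: [-1.1, -0.9, -1.1]
grip_width: 0.0855
finger_force: 0.0
```

```bash
python3 - <<'E'
from h import *
st(); c=cal('wrist'); im=grab_frame('wrist'); cv2.imwrite('pics/w1.png',im[:,:,::-1])
for k in blobs(mask(im,'red'),100)[:4]:
    x,y,w,h=cv2.boundingRect(k); print((x,y,w,h),cv2.minEnclosingCircle(k),rect(c,k,.182))
togo([.50,0,.34],.1)
E
```

```text
t 1.15 pos [ 0.4008 -0.2679  0.3605] rpy [-3.1414e+00 -5.0000e-04  1.0540e-01] F [-1.05 -0.89 -1.05] w 0.0855
(234, 113, 48, 48) ((257.1738586425781, 136.4541778564453), 24.25601577758789) [ 0.4356 -0.2655  0.0521  0.0514  6.0444]
shift [ 0.2544 -0.516   0.0407] turn [ 0.     -0.      0.0014]
```

View pics/w1.png

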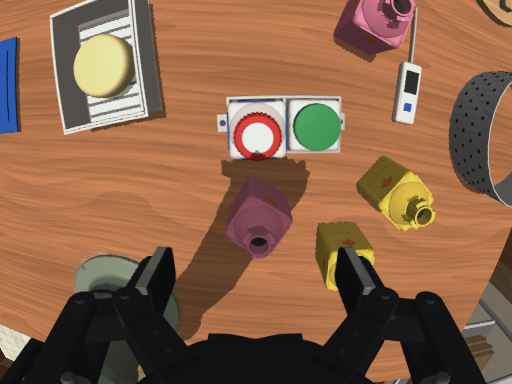

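The wrist view shows the red cap at (257,136) in the left caddy pocket and the green tub at (318,127). The box's rim runs through (51,17) and (65,133). Next I'll take a closer look at the box.

Call:
play_rows:
  deltas:
    - [0.05,-0.08,0,0,0,0,0]
    - [0.1,-0.18,0,0,0,0,0]
    - [0.15,-0.27,0,0,0,0,0]
    - [0.17,-0.36,0,0,0,0,0]
    - [0.18,-0.45,0,0,0,0,0]
    - [0.18,-0.52,0,0,0,0,0]
    - [0.18,-0.52,0,0,0,0,0]
    - [0.18,-0.52,0,0,0,0,0]

```text
clock: 2.0
position: [0.4632, -0.0035, 0.3602]
tool_rot: [3.141, 0.0, 0.101]
force: [0.7, -0.0, -0.7]
grip_width: 0.0855
finger_force: 0.0
```

```bash
python3 - <<'E'
from h import *
st(); c=cal('wrist'); im=grab_frame('wrist'); cv2.imwrite('pics/w2.png',im[:,:,::-1])
for k in blobs(mask(im,'white'),400)[:4]:
    x,y,w,h=cv2.boundingRect(k); print((x,y,w,h),rect(c,k,.09)); print(cv2.approxPolyDP(k,8,True).reshape(-1,2).tolist())
for k in blobs(mask(im,'blue'),400)[:2]: print(cv2.boundingRect(k),rect(c,k,.014))
togo([.48,.30,.28],.054)
E
```

```text
t 2.0 pos [ 0.4632 -0.0035  0.3602] rpy [3.1413e+00 3.0000e-04 1.0070e-01] F [ 0.68 -0.03 -0.71] w 0.0855
(197, 33, 126, 153) [ 5.22800e-01 -5.90000e-03  2.04400e-01  1.55300e-01  1.26053e+01]
[[309, 33], [197, 46], [219, 185], [322, 173]]
(380, 157, 87, 60) [  0.438   -0.288    0.1687   0.1033 -81.9551]
[[380, 206], [387, 159], [463, 160], [404, 171], [398, 214], [421, 216], [412, 198], [442, 185], [447, 167], [465, 171], [464, 158], [385, 157]]
(178, 297, 73, 48) [  0.1433   0.0544   0.181    0.0752 -47.7877]
[[250, 301], [200, 303], [179, 335], [192, 343], [201, 323], [247, 316]]
(51, 58, 72, 112) [0.4911 0.3159 0.2018 0.1536 3.135 ]
shift [ 0.0937 -0.6019  0.16  ] turn [0.0002 0.0001 0.0216]
```

View pics/w2.png

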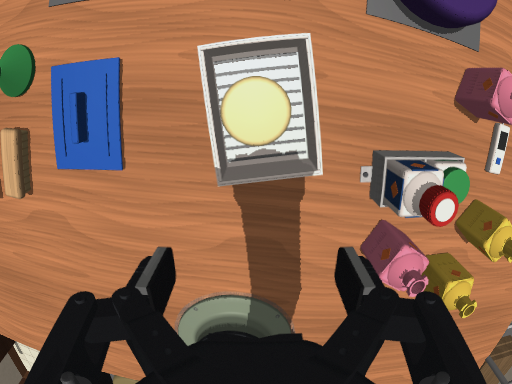

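The box's rim corners are at (309,33), (197,46), (219,185) and (322,173). Its rim measures 204 x 155 mm, close to the 200 x 150 given. The lid is at (87,113) with its handle along its long side.

Call:
play_rows:
  deltas:
    - [0,-0.09,0,0,0,0,0]
    - [0,-0.19,0,0,0,0,0]
    - [0.02,-0.28,0,0,0,0.02,0]
    - [0.03,-0.37,0,0,0,0.02,0]
    - [0.04,-0.46,0,0,0,0.02,0]
    - [0.04,-0.55,0.05,0,0,0.022,0]
    - [0.04,-0.6,0.1,0,0,0.022,0]
    - [0.04,-0.6,0.15,0,0,0.022,0]
    - [0.04,-0.6,0.15,0,0,0.022,0]

```text
clock: 2.95
position: [0.4526, 0.2961, 0.2823]
tool_rot: [3.139, 0.004, 0.054]
force: [-0.3, -1.1, 0.3]
grip_width: 0.0853
finger_force: 0.0
```

```bash
python3 - <<'E'
from h import *
st(); c=cal('wrist'); im=grab_frame('wrist'); cv2.imwrite('pics/w3.png',im[:,:,::-1])
k=max(blobs(mask(im,'blue'),400),key=cv2.contourArea); print(cv2.boundingRect(k),rect(c,k,.014))
togo([.491,.316,.2],.0547);togo([.491,.316,.057],.0547)
E
```

```text
t 2.95 pos [0.4526 0.2961 0.2823] rpy [3.1387 0.0043 0.0539] F [-0.29 -1.12  0.29] w 0.0853
(186, 51, 112, 142) [0.4907 0.3174 0.2024 0.1523 3.2749]
shift [ 0.0777 -0.0358  0.1685] turn [ 0.0008  0.0011 -0.0008]
shift [ 0.0784 -0.0363  0.4545] turn [ 0.0008  0.0011 -0.0008]
```

View pics/w3.png

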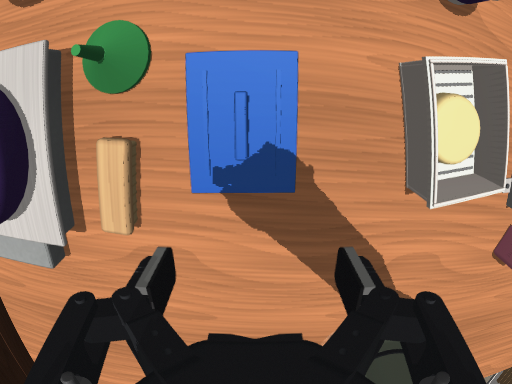

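The lid fills (186,51) to (298,193), with its handle centred near (241,126). Its measured size matches the one given. I'll descend and grip.

Call:
play_rows:
  deltas:
    - [0.04,-0.02,0.06,0,0,0,0]
    - [0.078,-0.038,0.14,0.0008,0.0011,0,0]
    - [0.078,-0.038,0.22,0.0008,0.0011,0,0]
    - [0.078,-0.038,0.3,0.0008,0.0011,0,0]
    - [0.078,-0.038,0.38,0.0008,0.0011,0,0]
    - [0.078,-0.038,0.44,0.0008,0.0011,0,0]
    - [0.078,-0.038,0.48,0.0008,0.0011,0,0]
    - [0.078,-0.038,0.51,0.0008,0.0011,0,0]
    - [0.078,-0.038,0.522,0.0008,0.0011,0,0]
    - [0.078,-0.038,0.522,0.0008,0.0011,0,0]

```text
clock: 4.0
position: [0.4912, 0.3188, 0.0247]
tool_rot: [-3.14, -0.003, 0.054]
force: [-0.3, 0.7, 0.1]
grip_width: 0.0853
finger_force: 0.0
```

```bash
python3 - <<'E'
from h import *
st(); togo([.491,.3172,.021],.056)
E
```

```text
t 4.0 pos [0.4912 0.3188 0.0247] rpy [-3.14e+00 -2.80e-03  5.43e-02] F [-0.27  0.72  0.1 ] w 0.0853
shift [-0.0007  0.0032  0.0073] turn [-0.0008 -0.0013 -0.0008]
```

Call:
play_rows:
  deltas:
    - [0,0.003,0.005,0,0,0,0.4]
    - [0,0.003,0.005,0,0,0,0.7]
    - [0,0.003,0.005,0,0,0,1]
    - [0,0.003,0.005,0,0,0,1]
    - [0,0.003,0.005,0,0,0,1]
    - [0,0.003,0.005,0,0,0,1]
    - [0,0.003,0.005,0,0,0,1]
    - [0,0.003,0.005,0,0,0,1]
  newtons: 60

```text
clock: 4.8
position: [0.4908, 0.3177, 0.0222]
tool_rot: [-3.14, -0.003, 0.055]
force: [-0.2, -1.1, 6.3]
grip_width: 0.0147
finger_force: 59.5
```

```bash
python3 - <<'E'
from h import *
o=st(); togo([.491,.3172,.19],.056)
E
```

```text
t 4.8 pos [0.4908 0.3177 0.0222] rpy [-3.1398e+00 -2.8000e-03  5.5100e-02] F [-0.24 -1.1   6.34] w 0.0147
shift [ 0.0012  0.0004 -0.3355] turn [-0.0009 -0.0013 -0.0004]
```

Call:
play_rows:
  deltas:
    - [0,0,-0.03,0,0,0,1]
    - [0,0,-0.08,0,0,0,1]
    - [0,0,-0.14,0,0,0,1]
    - [0,0,-0.2,0,0,0,1]
    - [0,0,-0.26,0,0,0,1]
    - [0,0,-0.32,0,0,0,1]
    - [0,0,-0.37,0,0,0,1]
    - [0,0,-0.4,0,0,0,1]
    - [0,0,-0.4,0,0,0,1]
    - [0,0,-0.4,0,0,0,1]

```text
clock: 5.8
position: [0.4899, 0.3171, 0.2218]
tool_rot: [-3.14, -0.002, 0.055]
force: [-0.1, 0.1, -3.0]
grip_width: 0.0146
finger_force: 58.9
```

```bash
python3 - <<'E'
from h import *
o=st(); togo([.5228,-.0059,.20],.220)
c=cal('wrist'); im=grab_frame('wrist'); cv2.imwrite('pics/w4.png',im[:,:,::-1])
k=blobs(mask(im,'blue'),400)[0]; print(cv2.boundingRect(k),rect(c,k,o['position'][2]-.008))
E
```

```text
t 5.8 pos [0.4899 0.3171 0.2218] rpy [-3.14e+00 -2.40e-03  5.53e-02] F [-0.14  0.06 -2.98] w 0.0146
shift [0.0299 0.6486 0.0427] turn [-0.0007 -0.0012 -0.0787]
(113, 58, 284, 281) [0.5004 0.3194 0.1822 0.152  3.1073]
```

View pics/w4.png

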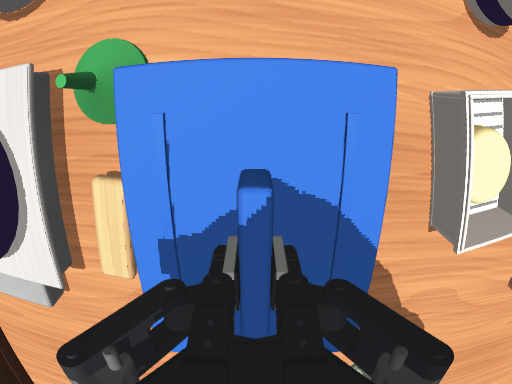

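The lid hangs level and square in the grip. Its far corners are at (115,67) and (396,68), and the handle is between the pads at (255,255). I'll carry it over the box.

Call:
play_rows:
  deltas:
    - [0,0.03,0,0,0,-0.01,1]
    - [0.005,0.09,0,0,0,-0.02,1]
    - [0.01,0.16,0,0,0,-0.03,1]
    - [0.015,0.24,0,0,0,-0.04,1]
    - [0.02,0.32,0,0,0,-0.05,1]
    - [0.025,0.4,0,0,0,-0.06,1]
    - [0.03,0.48,0,0,0,-0.07,1]
    - [0.03,0.55,0,0,0,-0.079,1]
    - [0.03,0.61,0,0,0,-0.079,1]
    - [0.03,0.648,0,0,0,-0.079,1]

```text
clock: 6.85
position: [0.5223, -0.008, 0.2202]
tool_rot: [-3.14, -0.0, 0.219]
force: [0.7, 1.2, -2.0]
grip_width: 0.015
finger_force: 58.8
```

Call:
play_rows:
  deltas:
    - [0,0,0.02,0,0,0,1]
    - [0,0,0.05,0,0,0,1]
    - [0,0,0.08,0,0,0,1]
    - [0,0,0.1,0,0,0,1]
    - [0,0,0.12,0,0,0,1]
    - [0,0,0.13,0,0,0,1]
    - [0,0,0.13,0,0,0,1]

```text
clock: 7.55
position: [0.5228, -0.0051, 0.1557]
tool_rot: [-3.14, -0.002, 0.221]
force: [-0.2, 0.2, -2.6]
grip_width: 0.0148
finger_force: 58.9
```

```bash
python3 - <<'E'
from h import *
o=st(); togo([.5230,-.0065,.13],.220)
c=cal('scene'); im=grab_frame('scene'); cv2.imwrite('pics/s5.png',cv2.resize(im[150:290,190:330],None,fx=4,fy=4,interpolation=cv2.INTER_CUBIC)[:,:,::-1])
E
```

```text
t 7.55 pos [ 0.5228 -0.0051  0.1557] rpy [-3.14e+00 -1.50e-03  2.21e-01] F [-0.23  0.16 -2.58] w 0.0148
shift [-0.0004  0.0029  0.0513] turn [-0.0008 -0.0007  0.0005]
```

View pics/s5.png

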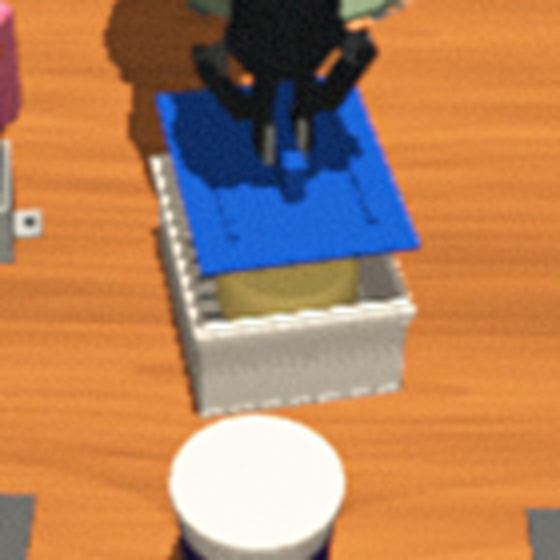

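The crop shows the lid parallel to the box and centred above it, with near corners at (205,272) and (418,245) over rim corners at (205,330) and (412,300). I'll lower it gently.

Call:
play_rows:
  deltas:
    - [0,0.002,0.02,-0.0008,-0.0007,0,1]
    - [0,0.002,0.04,-0.0008,-0.0007,0,1]
    - [0,0.002,0.055,-0.0008,-0.0007,0,1]
    - [0,0.002,0.065,-0.0008,-0.0007,0,1]
    - [0,0.002,0.075,-0.0008,-0.0007,0,1]
    - [0,0.002,0.085,-0.0008,-0.0007,0,1]
    - [0,0.002,0.092,-0.0008,-0.0007,0,1]
    - [0,0.002,0.098,-0.0008,-0.0007,0,1]
    - [0,0.002,0.102,-0.0008,-0.0007,0,1]
    - [0,0.002,0.102,-0.0008,-0.0007,0,1]

```text
clock: 8.6
position: [0.5234, -0.0062, 0.1051]
tool_rot: [3.141, -0.001, 0.221]
force: [-0.4, -0.1, -2.0]
grip_width: 0.015
finger_force: 58.9
```

Call:
play_rows:
  deltas:
    - [0,0,0.003,0,0,0,1]
    - [0,0,0.006,0,0,0,1]
    - [0,0,0.008,0,0,0,1]
    - [0,0,0.008,0,0,0,1]

```text
clock: 9.0
position: [0.5237, -0.0062, 0.1041]
tool_rot: [3.14, -0.002, 0.22]
force: [-22.3, 0.2, 62.8]
grip_width: 0.0151
finger_force: 68.2
```

Call:
play_rows:
  deltas:
    - [0,0,-0.003,0,0,0,1]
    - [0,0,-0.005,0,0,0,1]
    - [0,0,-0.005,0,0,0,0.8]
    - [0,0,-0.005,0,0,0,0.5]
    - [0,0,-0.005,0,0,0,0]
    - [0,0,-0.005,0,0,0,0]
    - [0,0,-0.005,0,0,0,0]
    - [0,0,-0.005,0,0,0,0]

```text
clock: 9.8
position: [0.5235, -0.0062, 0.1037]
tool_rot: [3.141, -0.001, 0.221]
force: [0.3, -0.6, -0.7]
grip_width: 0.0851
finger_force: 0.0
```

Call:
play_rows:
  deltas:
    - [0,0,-0.02,0,0,0,0]
    - [0,0,-0.06,0,0,0,0]
    - [0,0,-0.12,0,0,0,0]
    - [0,0,-0.2,0,0,0,0]
    - [0,0,-0.28,0,0,0,0]
    - [0,0,-0.36,0,0,0,0]
    - [0,0,-0.4,0,0,0,0]
    - [0,0,-0.4,0,0,0,0]

```text
clock: 10.6
position: [0.5242, -0.006, 0.3074]
tool_rot: [3.14, -0.006, 0.221]
force: [0.0, -0.3, -0.6]
grip_width: 0.0853
finger_force: 0.0
```

```bash
python3 - <<'E'
from h import *
o=st(); c=cal('wrist'); im=grab_frame('wrist'); cv2.imwrite('pics/w6.png',im[:,:,::-1])
k=blobs(mask(im,'blue'),400)[0]; print(cv2.boundingRect(k),rect(c,k,.096)); print(cv2.approxPolyDP(k,6,True).reshape(-1,2).tolist())
togo([.40,-.265,.31],.1)
E
```

```text
t 10.6 pos [ 0.5242 -0.006   0.3074] rpy [ 3.1401 -0.0061  0.2205] F [ 0.02 -0.28 -0.62] w 0.0853
(191, 80, 128, 156) [ 5.23700e-01 -4.30000e-03  2.01000e-01  1.52100e-01  1.25611e+01]
[[192, 81], [199, 234], [310, 235], [318, 81]]
shift [-0.3545  0.4512 -0.01  ] turn [ 0.0004 -0.0018  0.0576]
```

View pics/w6.png

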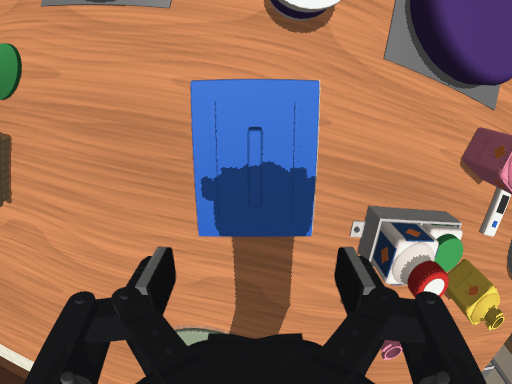

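The lid is home. Its corners, (192,81), (318,81), (310,235) and (199,234), give a plate centre within 2 mm of the box centre and the same yaw. Next I'll go above the cap.

```bash
python3 - <<'E'
from h import *
print(observe()['qpos'].round(2)); togo([.4356,-.2655,.30],-.5)
E
```

```text
[ 0.19  0.3  -0.37  1.76  0.12  1.1  -1.57]
shift [-0.2853  0.4677  0.0103] turn [-2.000e-04 -1.900e-03  3.441e-01]
```

Call:
play_rows:
  deltas:
    - [-0.03,0.05,0,0,0,0.035,0]
    - [-0.07,0.12,0,0,0,0.09,0]
    - [-0.12,0.19,0,0,0,0.14,0]
    - [-0.17,0.27,0,0,0,0.2,0]
    - [-0.21,0.35,0,0,0,0.26,0]
    - [-0.25,0.42,0,0,0,0.31,0]
    - [-0.285,0.467,0.01,0,-0.002,0.344,0]
    - [-0.285,0.467,0.01,0,-0.002,0.344,0]
    - [-0.285,0.467,0.01,0,-0.002,0.344,0]

```text
clock: 11.55
position: [0.4349, -0.2649, 0.298]
tool_rot: [3.141, 0.004, -0.5]
force: [0.2, 0.9, -0.6]
grip_width: 0.0855
finger_force: 0.0
```

```bash
cat > cap.py <<'E'
from h import *
def cap():
    o=st(); c=cal('wrist'); im=grab_frame('wrist'); k=[b for b in blobs(mask(im,'red'),300)][0]
    x,y,w,h=cv2.boundingRect(k); print((x,y,w,h)); print(rect(c,k,.182),onplane(c,cv2.minEnclosingCircle(k)[0],.182).round(4)); return im,k
E
python3 - <<'E'
from cap import *
im,k=cap(); cv2.imwrite('pics/w7.png',im[:,:,::-1])
E
```

```text
t 11.55 pos [ 0.4349 -0.2649  0.298 ] rpy [ 3.1408  0.0043 -0.4998] F [ 0.19  0.94 -0.61] w 0.0855
(227, 150, 58, 59)
[ 0.4372 -0.2658  0.0546  0.0524 13.7325] [[ 0.4386 -0.2667  0.182 ]]
```

View pics/w7.png

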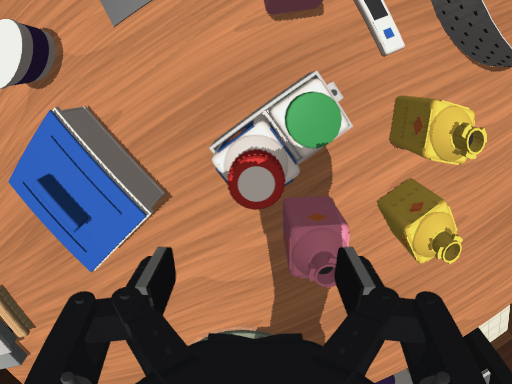

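The cap's top disc is centred at about (257,184). The red visible above it is the cap's side wall, so I'll use the disc.

```bash
python3 - <<'E'
from h import *
c=cal('wrist'); p=onplane(c,[256.5,183],.182)[0]; print(p.round(4)); togo([p[0],p[1],.149],-.5)
E
```

```text
[ 0.4356 -0.2648  0.182 ]
shift [0.0019 0.0004 0.2984] turn [0.0003 0.0018 0.0008]
```

Call:
play_rows:
  deltas:
    - [0.002,0,0.05,0,0.001,0,0]
    - [0.002,0,0.11,0,0.001,0,0]
    - [0.002,0,0.17,0,0.001,0,0]
    - [0.002,0,0.22,0,0.001,0,0]
    - [0.002,0,0.26,0,0.001,0,0]
    - [0.002,0,0.285,0,0.001,0,0]
    - [0.002,0,0.297,0,0.001,0,0]
    - [0.002,0,0.297,0,0.001,0,0]
    - [0.002,0,0.297,0,0.001,0,0]

```text
clock: 12.5
position: [0.4362, -0.2656, 0.1509]
tool_rot: [3.141, -0.0, -0.499]
force: [-0.0, 0.8, 0.8]
grip_width: 0.0851
finger_force: 0.0
```

Call:
play_rows:
  deltas:
    - [0,0,0,0,0,0,0.2]
    - [0,0,0,0,0,0,0.4]
    - [0,0,0,0,0,0,0.6]
    - [0,0,0,0,0,0,1]
    - [0,0,0,0,0,0,1]
    - [0,0,0,0,0,0,1]
    - [0,0,0,0,0,0,1]
  newtons: 70

```text
clock: 13.2
position: [0.436, -0.2658, 0.1504]
tool_rot: [3.141, 0.0, -0.5]
force: [0.3, -1.5, 3.2]
grip_width: 0.0531
finger_force: 72.2
```

Call:
play_rows:
  deltas:
    - [0,0,0.002,0,0,0,1]
    - [0,0,0.004,0,0,0,1]
    - [0,0,0.006,0,0,0,1]
    - [0,0,0.008,0,0,0,1]
    - [0,0,0.009,0,0,0,1]
    - [0,0,0.009,0,0,0,1]
    - [0,0,0.009,0,0,0,1]

```text
clock: 13.9
position: [0.436, -0.2658, 0.146]
tool_rot: [3.141, 0.0, -0.5]
force: [-1.0, -2.0, 8.8]
grip_width: 0.0531
finger_force: 72.6
```

Call:
play_rows:
  deltas:
    - [0,0,0,0,0,-0.03,1]
    - [0,0,0,0,0,-0.06,1]
    - [0,0,0,0,0,-0.1,1]
    - [0,0,0,0,0,-0.14,1]
    - [0,0,0,0,0,-0.18,1]
    - [0,0,0,0,0,-0.22,1]
    - [0,0,0,0,0,-0.25,1]
    - [0,0,0,0,0,-0.25,1]

```text
clock: 14.7
position: [0.436, -0.2655, 0.146]
tool_rot: [3.141, 0.001, 0.026]
force: [-0.0, 0.0, 8.6]
grip_width: 0.0531
finger_force: 72.6
```

```bash
python3 - <<'E'
from h import *
st(); print(observe()['moment'].round(3),observe()['qpos'].round(2))
E
```

```text
t 14.7 pos [ 0.436  -0.2655  0.146 ] rpy [3.1411e+00 5.0000e-04 2.6400e-02] F [-0.03  0.03  8.61] w 0.0531
[0.063 0.027 0.044] [ 0.61  0.47 -0.24  1.97  0.16  0.72 -1.27]
```

Call:
play_rows:
  deltas:
    - [0,0,0,0,0,-0.03,1]
    - [0,0,0,0,0,-0.06,1]
    - [0,0,0,0,0,-0.1,1]
    - [0,0,0,0,0,-0.14,1]
    - [0,0,0,0,0,-0.18,1]
    - [0,0,0,0,0,-0.22,1]
    - [0,0,0,0,0,-0.25,1]
    - [0,0,0,0,0,-0.26,1]
    - [0,0,0,0,0,-0.26,1]

```text
clock: 15.6
position: [0.436, -0.2655, 0.1459]
tool_rot: [3.141, 0.001, 0.569]
force: [0.3, 0.2, 8.5]
grip_width: 0.0528
finger_force: 72.7
```

Call:
play_rows:
  deltas:
    - [0,0,-0.004,0,0,0,1]
    - [0,0,-0.008,0,0,0,1]
    - [0,0,-0.014,0,0,0,1]
    - [0,0,-0.02,0,0,0,1]
    - [0,0,-0.024,0,0,0,1]
    - [0,0,-0.024,0,0,0,1]

```text
clock: 16.2
position: [0.4357, -0.2655, 0.1578]
tool_rot: [-3.141, 0.001, 0.568]
force: [0.8, -0.5, -0.3]
grip_width: 0.0531
finger_force: 73.1
```

Call:
play_rows:
  deltas:
    - [0,0,-0.015,0,0,0,1]
    - [0,0,-0.035,0,0,0,1]
    - [0,0,-0.055,0,0,0,1]
    - [0,0,-0.075,0,0,0,1]
    - [0,0,-0.095,0,0,0,1]
    - [0,0,-0.115,0,0,0,1]
    - [0,0,-0.132,0,0,0,1]
    - [0,0,-0.141,0,0,0,1]
    - [0,0,-0.141,0,0,0,1]
    - [0,0,-0.141,0,0,0,1]

```text
clock: 17.2
position: [0.4357, -0.2655, 0.228]
tool_rot: [-3.141, 0.001, 0.568]
force: [-0.5, 1.0, -0.4]
grip_width: 0.0529
finger_force: 73.2
```

Call:
play_rows:
  deltas:
    - [0,0,0,0,0,0,1]
    - [0,0,0,0,0,0,1]
    - [0,0,0,0,0,0,1]
    - [0,0,0,0,0,0,1]
    - [0,0,0,0,0,0,1]

```text
clock: 17.7
position: [0.4358, -0.2656, 0.2282]
tool_rot: [-3.141, 0.001, 0.568]
force: [0.3, -0.1, -0.4]
grip_width: 0.0526
finger_force: 73.2
```

```bash
python3 - <<'E'
from h import *
st(); im=grab_frame('scene'); cv2.imwrite('pics/s8.png',cv2.resize(im[110:260,110:310],None,fx=4,fy=4,interpolation=cv2.INTER_CUBIC)[:,:,::-1])
E
```

```text
t 17.7 pos [ 0.4358 -0.2656  0.2282] rpy [-3.1414e+00  1.3000e-03  5.6830e-01] F [ 0.31 -0.12 -0.37] w 0.0526
```

View pics/s8.png

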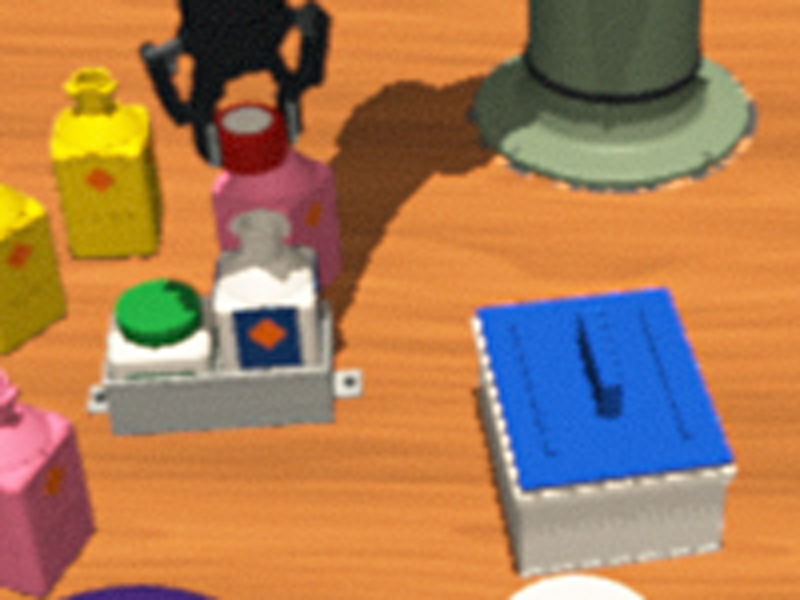

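The crop shows the red cap held level at (250,138), above the open bottle neck at (258,235). The bottle stands in its pocket and the lid is home on the box, so I'll hand in.

```bash
python3 -c "
from workcell import *
print(job_done())"
```

```text
the job is handed in; nothing more can be done
None
```

The lid is home on the ripening box and let go of; the sanitiser cap is off and held level about 6 cm above the open bottle, which still stands in its pocket, and the job is handed in (no verdict was returned).

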